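# Hold the eccentric rotor heavy side down for marking

### The job

I want to mark the heavy side of this eccentric rotor from the mould-shaking table. First lay the black marker across both forks of the little wooden rest so it is ready for me; then turn the rotor by its red crank handle, feel where its hidden heavy side is, and turn it until the heavy side points straight down, to within about 15 degrees. Finish while still gripping the handle and holding the rotor still there, and leave the bottles and the steel cup where they stand.

Things in the scene. Friction and masses are not known exactly. Their poses are not given: they have to be found in the camera images.
- drive: Fixed bearing frame: blue base 150 x 120 x 12 mm, two upright aluminium bearing plates up to 150 mm high, between them a steel drum (92 mm across). Origin: centre of the base's underside, on the table; x level, away from the crank, parallel to the rotor's axis; z up. The rotor's axis lies 125 mm above the origin. Front bearing plate's face at x = -47 mm, crank arm at x = -65 to -74 mm.
- rotor (a joint): Angle of the rotor (drum, shaft, crank in one piece), rad: 0 with the handle straight above the axis, growing clockwise as seen from the crank side looking along the frame's +x (handle from the top towards the frame's -y). No stops. Seal drag keeps the rotor wherever it is left, even heavy side up; the drag takes about 8 N at the handle, either way.
- drum (a point): Centre of the drum, on the rotor's axis. A weight hidden in the drum, at an unknown fixed angle to the crank, adds or takes away up to about 6 to 8 N at the handle, besides the drag: nothing with the heavy side straight up or down, most with it level with the axis. While the heavy side rises the handle is harder to push, while it sinks easier.
- handle: Red crank handle: round sleeve, 20 mm in diameter, 80 mm long, revolving freely on its pin, so a firm grip does not hinder the turning. Origin: its middle, 119 mm in front of the frame's origin (frame x = -119 mm) and 45 mm off the rotor's axis. Its x axis is the frame's x: free end at -40 mm, crank arm at +40 mm; its other axes revolve and mean nothing.
- rest: Fixed wooden marker rest: base 120 x 56 x 10 mm, two forked posts 8 mm thick at x = -42 and +42 mm, 76 mm free between them. Floor of the forks 60 mm above the table, tips 73 mm; forks about 26 mm wide inside. Origin: centre of the base's underside; x along the line of the posts (the marker is to lie along it, its middle over the origin), z up.
- marker: Loose black marker, 14 mm thick, 127 mm long, 15 mm high, 12 g, lying on the table at the start (behaves as a square bar, does not roll). Origin: under its middle; its length is along its y axis; z up.
- squeeze_bottle_1: Loose squeeze bottle with red nozzle, 52 mm in diameter, 174 mm high; origin under its middle. Leave alone.
- squeeze_bottle_2: Loose squeeze bottle of dark syrup, 56 mm in diameter, 185 mm high; origin under its middle. Leave alone.
- squeeze_bottle_3: Loose squeeze bottle with green nozzle, 50 mm in diameter, 162 mm high; origin under its middle. Leave alone.
- sample_cup_4: Loose empty steel cup, 66 mm in diameter, 33 mm high; origin under its middle. Leave alone.
There are look-alikes about, which are no part of the job. Of the things like the marker, leave any that is green or orange; of the rest the smaller one is meant.

How it is judged:
By the outcome, as a careful person would: the job done as asked, in the order asked, and still so for the second after the job is handed in, while the arm keeps its last pose, push and grip.
It also fails if it takes over 72 s, if anything falls off the work surface, if the arm or the gripper's body presses on something with over 40 N, if the wrist force passes 120 N, or if a joint passes its speed limit or range.

### The arm

A 6-joint arm with a two-finger parallel gripper is mounted at the origin on a cart in front of the work surface, level with it; the furniture and walls round the work are solid. World frame = base frame: x ahead of the robot, y to its left, z up, the work surface at z = 0. Lengths are in m, angles in rad, forces in N, time in s.
With the tool pointing down it reaches from about 0.35 to 0.975 m from the base axis. Payload 4.9 kg.
Tool frame: the origin (TCP) lies at the centre of the arm's flange, where the gripper is bolted on; the fingertips stand 173 mm ahead of it and the grasp point (between the pads) lies 155 mm ahead of it (arm.tip_reach is the distance from the TCP to the fingertips, in m); x points along the fingers, z is the direction in which the jaws open and shut, and the axes are right-handed (so a half turn about x gives the same grasp; the last joint's range is limited). The gripper opens to 85 mm and grips with 20 to 120 N. Pads are 22 mm wide; open, the fingers measure 114 mm over their backs; the gripper's body (76 mm by 85 mm) begins 54 mm behind the grasp point. The pads swing forward as they close: fully open they stand 13 mm farther back than shut.
Start: joints at [1.171, 0.053, 1.613, -0, 1.476, -0.119], TCP at [0.173, 0.601, 0.405] pointing down, gripper open.
Joint ranges: [-3.01, 3.01], [-1.01, 2.22], [0.06, 2.58], [-1.02, 4.17], [0.09, 2.62], [-3.14, 3.14]. Speed limits (rad/s): [2.57, 2.57, 3.14, 3.14, 3.14, 3.14].

### API

Orientations are given as a unit quaternion [w, x, y, z].
In Python, from cell import arm, eyes gives the robot as it stands.
- The arm moves only by the tool jog_arm, never from a script. Its argument "increments" is a list of rows, each a list of 6 numbers: the shift along the tool's x, y, z in cm, then the turn, a rotation vector about the tool's x, y, z in degrees. In form: [[dx, dy, dz, wx, wy, wz], ...]. A call has 1 to 12 rows; each row shifts and turns the commanded pose from where the row before left it, along the tool's axes as they then stand; what a row does not reach is not made up. A row lasts 1/12 s, in which the tool goes at most 41.7 mm and 7.16 degrees, less where a joint would pass 70% of its speed; a pose out of reach is approached as far as the arm can. A call is refused whole if a number of a shift passes 4.17 or a number of a turn 7.16, either way. A call with a gripper value outside its range is refused whole. "grip" is the opening, from 0 (shut) to 1 (fully open), set as the call begins (left out, the last holds). The fingers move at their own pace and stop on an object; the grip force is fixed at half the most. Time passes only in rows, so rows that do not move let the fingers close. It gives the time, the measured TCP pose, the force and the opening at its end, in the units of the state.
- arm.get_obs(): the state, without advancing time (a new reading comes with each control period).
- eyes.camera(name): name is "scene" or "top"; returns the picture (480x640x3 uint8, red, green, blue); there is no depth.
- eyes.camera_info(name): a dict with "K" (3x3 intrinsics, pixels), "k1" (the pictures are not rectified: a ray, as slopes to the right and down, at radius r is drawn at 1 + k1 r^2 times it, then the intrinsics apply), "R" (3x3) and "t" (3): a world point X has camera coordinates R X + t. Camera axes: x right, y down, z forward; pixel columns grow to the right and rows downward; lengths in m; the calibration is good to about 2 mm. A picture is of the moment at which its call begins. camera_info takes no time and is no camera call.
- arm.job_done(): hands the job in, once; it reports no verdict.
The state is a dict: "clock": time; "joint_pos": joint angles; "joint_vel": joint speeds; "effort": joint torques, N m; "tcp_pos": TCP position; "eef_rot": TCP orientation; "force": force on the tool from outside, world axes, zero at the start; "moment": the same for the moment, N m; "finger_gap": finger opening in m.
Only numpy, scipy, OpenCV 4.12 (cv2) and the standard library are available. Lean on these libraries where they do the work, as an engineer would, in place of code of your own. Each camera call takes 0.05 s, during which the arm holds its last target.

## Working session

There is one attempt and no reset: what is moved stays moved. The work goes in short steps, Python scripts to look and compute and a tool call to move; the robot and the scene stay as the last step left them, time stands still between calls to the robot, and variables do not carry over. Pictures are saved under pics/ and viewed, and the job is handed in when it is done.

Besides the shell and the picture viewer there is one more tool, called after "Emit:" as name([rows], argument=value, ...), one row to a line, values as JSON. jog_arm: Moves the arm, as the interface text tells. Its arguments: {"type":"object","properties":{"increments":{"type":"array"},"grip":{"type":"number"}},"required":["increments"]}

```bash
ls; mkdir -p pics; python3 - <<'E'
from cell import arm, eyes
import cv2
for n in ("scene","top"):
    im=eyes.camera(n); cv2.imwrite(f"pics/{n}0.png",im[:,:,::-1])
    i=eyes.camera_info(n); print(n,i)
print(arm.get_obs(), arm.tip_reach)
E
```

```text
pics
scene {'K': array([[579.45124372,   0.        , 327.12293528],
       [  0.        , 579.45124372, 246.1423964 ],
       [  0.        ,   0.        ,   1.        ]]), 'k1': -0.1447460471201367, 'R': array([[ 0.82260496, -0.56859442,  0.00463253],
       [-0.28983419, -0.42629444, -0.85689509],
       [ 0.48920059,  0.70354348, -0.51547003]]), 't': array([-0.41757818,  0.28314596,  1.05691203])}
top {'K': array([[571.57446912,   0.        , 320.10860983],
       [  0.        , 571.57446912, 234.78215958],
       [  0.        ,   0.        ,   1.        ]]), 'k1': -0.1650690862714204, 'R': array([[-1.36296336e-02, -9.99906850e-01,  7.23925835e-04],
       [-9.95274179e-01,  1.34968654e-02, -9.61620709e-02],
       [ 9.61433427e-02, -2.03115848e-03, -9.95365426e-01]]), 't': array([0.01380409, 0.54905758, 1.59612919])}
{'clock': 0.1, 'joint_pos': array([ 1.17100798e+00,  5.33197331e-02,  1.61414480e+00, -5.01691086e-06,
        1.47601156e+00, -1.19035533e-01]), 'joint_vel': array([ 0.00020535, -0.00010604, -0.00313121,  0.00082908, -0.0005718 ,
        0.00115106]), 'effort': array([-3.48008803e-05, -3.94903564e+01, -3.71362746e+01, -1.92922025e-04,
        3.90845962e-03, -1.32451132e-05]), 'tcp_pos': array([0.17310276, 0.60030293, 0.40357484]), 'eef_rot': array([ 0.56446426, -0.42545959,  0.56561426,  0.42478788]), 'force': array([ 0.27543302, -0.40029696, -0.04599501]), 'moment': array([-0.02988208, -0.04990064,  0.00350181]), 'finger_gap': 0.0853827796561777} 0.1734
```

View pics/scene0.png

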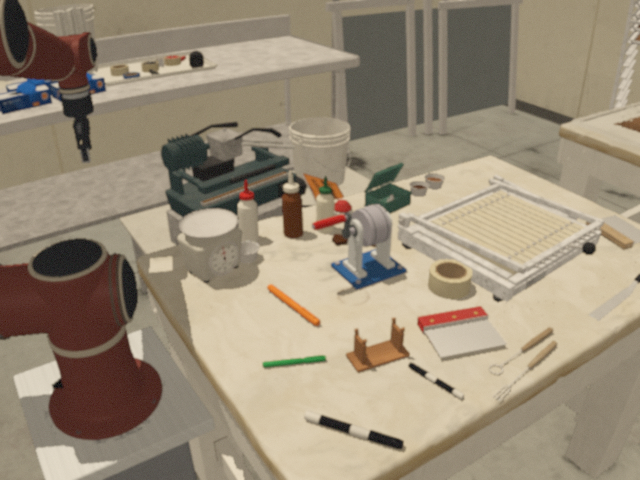

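View pics/top0.png

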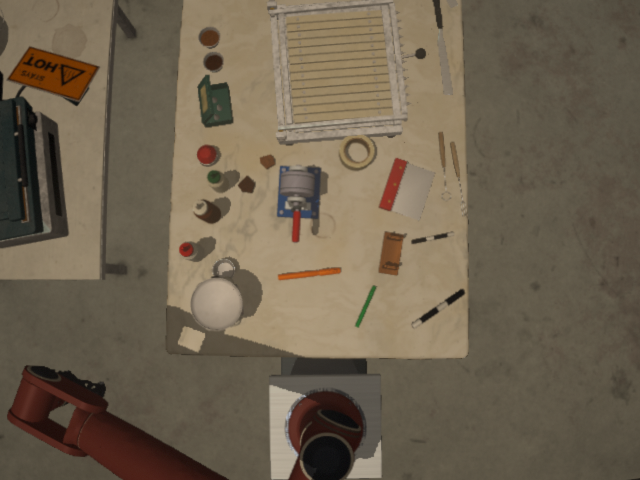

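```bash
cat > h.py <<'E'
import numpy as np, cv2
from cell import arm, eyes
from scipy.spatial.transform import Rotation as Ro
def ray(n,u,v):
    i=eyes.camera_info(n);K=i["K"];k=i["k1"]
    p=cv2.undistortPoints(np.array([[[u,v]]],float),K,np.array([k,0,0,0.]))[0,0]
    R=i["R"];return -R.T@i["t"], R.T@np.array([p[0],p[1],1])
def at_z(n,u,v,z):
    o,d=ray(n,u,v); return o+d*(z-o[2])/d[2]
def tri(a,b):
    o1,d1=ray("scene",*a);o2,d2=ray("top",*b);d1/=np.linalg.norm(d1);d2/=np.linalg.norm(d2)
    s=np.linalg.lstsq(np.c_[d1,-d2],o2-o1,rcond=None)[0]
    p,q=o1+s[0]*d1,o2+s[1]*d2; return (p+q)/2,np.linalg.norm(p-q)
def proj(n,X):
    i=eyes.camera_info(n);r,_=cv2.Rodrigues(i["R"])
    return cv2.projectPoints(np.atleast_2d(np.array(X,float)),r,i["t"],i["K"],np.array([i["k1"],0,0,0.]))[0][:,0]
def crop(src,dst,x,y,w,h,s):
    im=cv2.imread(src)[y:y+h,x:x+w]; cv2.imwrite(dst,cv2.resize(im,None,fx=s,fy=s,interpolation=cv2.INTER_CUBIC))
E
python3 - <<'E'
from h import *
crop("pics/top0.png","pics/t_a.png",370,215,100,75,8)
crop("pics/scene0.png","pics/s_a.png",335,310,160,120,5)
crop("pics/top0.png","pics/t_b.png",260,150,80,100,6)
crop("pics/scene0.png","pics/s_b.png",300,180,140,110,5)
E
```

```text
(no output)
```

View pics/t_a.png

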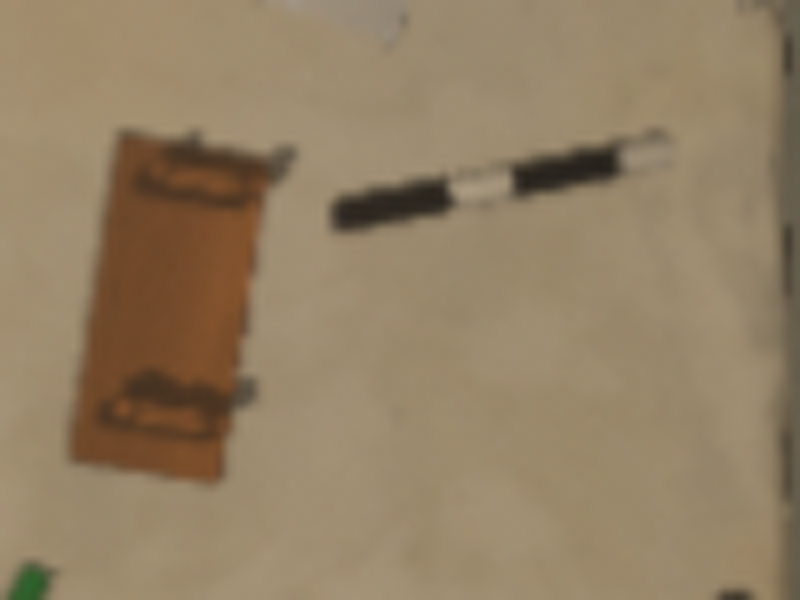

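View pics/s_a.png

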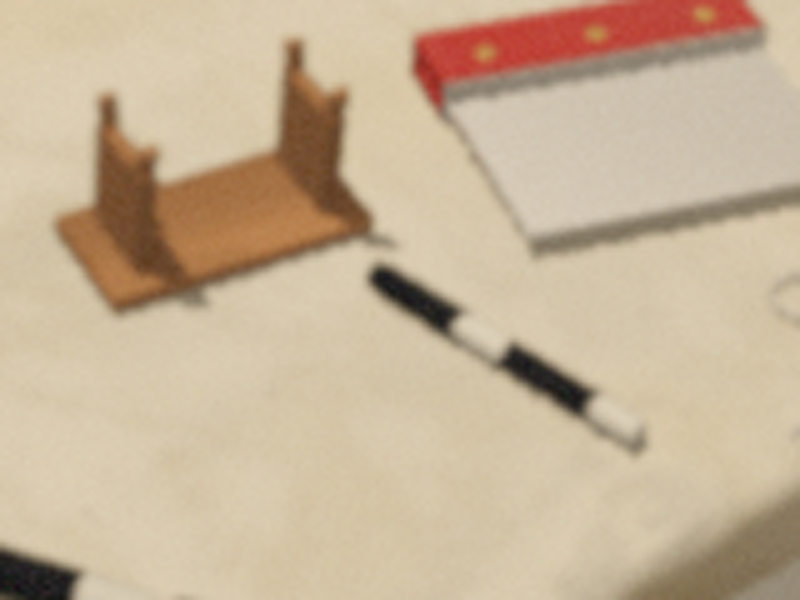

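View pics/t_b.png

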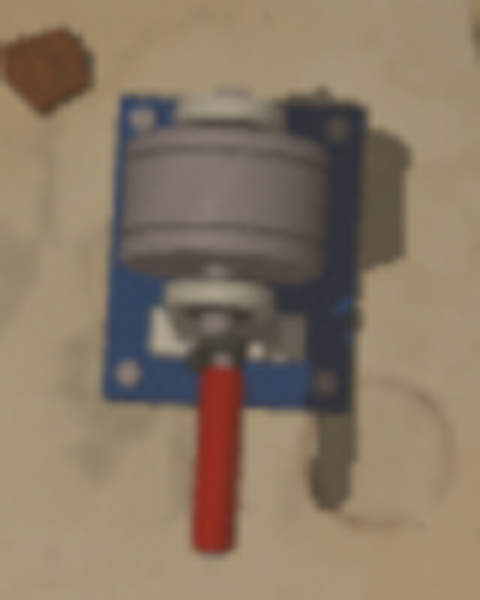

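View pics/s_b.png

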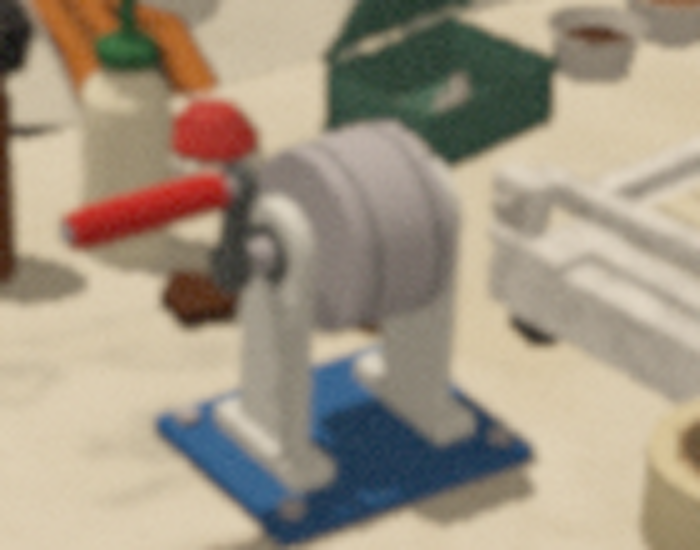

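Look-alikes (top view): orange pen (309,273), green pen (366,306), large black marker (438,308), small black marker (432,237). The green and orange ones are excluded, so I choose the smaller black one at (432,237), confirmed by its crop.

```bash
python3 - <<'E'
from h import *
def P(X,Y,x0,y0,s,z,n="top"): return at_z(n,x0+(X+.5)/s-.5,y0+(Y+.5)/s-.5,z)
np.set_printoptions(precision=4,suppress=True)
m=[P(333,215,370,215,8,.008),P(672,148,370,215,8,.008)]
print("marker top",m,np.mean(m,0),np.linalg.norm(m[1]-m[0]),np.degrees(np.arctan2(*(m[1]-m[0])[1::-1])))
m=[P(372,277,335,310,5,.008,"scene"),P(642,437,335,310,5,.008,"scene")]
print("marker scene",m,np.mean(m,0),np.linalg.norm(m[1]-m[0]),np.degrees(np.arctan2(*(m[1]-m[0])[1::-1])))
c=np.array([P(*a,370,215,8,.01) for a in [(120,132),(267,152),(220,482),(72,460)]])
print("rest",c[:,:2],c.mean(0),np.degrees(np.arctan2(*((c[0]+c[1]-c[2]-c[3]))[1::-1])), np.linalg.norm(c[0]-c[3]),np.linalg.norm(c[0]-c[1]))
c=np.array([P(*a,335,310,5,.01,"scene") for a in [(58,225),(120,310),(372,222)]])
print("rest scene",c, (c[0]+c[2])/2,np.degrees(np.arctan2(*(c[2]-c[1])[1::-1])))
c=np.array([P(*a,260,150,6,.012) for a in [(122,97),(365,108),(348,410),(105,398)]])
d=(c[0]+c[1]-c[2]-c[3]);d/=np.linalg.norm(d);o=c.mean(0)
print("drive",c[:,:2],o,np.degrees(np.arctan2(d[1],d[0])),np.linalg.norm(c[0]-c[3]),np.linalg.norm(c[0]-c[1]))
c=np.array([P(*a,300,180,5,.012,"scene") for a in [(160,422),(285,543),(533,455)]])
print("drive scene",(c[0]+c[2])/2,np.degrees(np.arctan2(*(c[2]-c[1])[1::-1])))
# handle free end & inner end
f=lambda X,Y,x0,y0,s:(x0+(X+.5)/s-.5,y0+(Y+.5)/s-.5)
print(tri(f(72,230,300,180,5),f(214,543,260,150,6)), tri(f(228,190,300,180,5),f(221,368,260,150,6)))
# predicted
for th in np.radians([0,20,-20,40,-40]):
    y=np.array([-d[1],d[0],0])
    h=np.array([*o[:2],.125])+np.array([0,0,.045])*np.cos(th)-y*.045*np.sin(th)
    print(np.degrees(th),[ (n,proj(n,[h-d*.159,h-d*.079]).round(1).tolist()) for n in("top","scene")])
E
```

```text
marker top [array([ 0.5282, -0.2558,  0.008 ]), array([ 0.5507, -0.3806,  0.008 ])] [ 0.5395 -0.3182  0.008 ] 0.12688785841519146 -79.75031461456392
marker scene [array([ 0.5254, -0.2573,  0.008 ]), array([ 0.55  , -0.3813,  0.008 ])] [ 0.5377 -0.3193  0.008 ] 0.12644308084693562 -78.8062061304331
rest [[ 0.559  -0.1792]
 [ 0.5511 -0.2322]
 [ 0.4328 -0.2122]
 [ 0.4415 -0.1592]] [ 0.4961 -0.1957  0.01  ] -9.619499251963338 0.11917369693149146 0.05356570153341411
rest scene [[ 0.4406 -0.1639  0.01  ]
 [ 0.4314 -0.2171  0.01  ]
 [ 0.5453 -0.2344  0.01  ]] [ 0.493  -0.1992  0.01  ] -8.643275759386881
drive [[0.7538 0.1204]
 [0.7466 0.0027]
 [0.5994 0.0129]
 [0.6068 0.1293]] [0.6766 0.0663 0.012 ] -3.7072861163750948 0.14728411319558748 0.11788183636047969
drive scene [0.6734 0.0604 0.012 ] -3.6347762990541552
(array([0.5217, 0.0714, 0.1712]), np.float64(0.0013661296879788256)) (array([0.6   , 0.0664, 0.1696]), np.float64(0.0036257410060235727))
0.0 [('top', [[293.1, 241.8], [294.8, 211.2]]), ('scene', [[311.6, 225.6], [342.3, 216.9]])]
20.0 [('top', [[299.1, 242.2], [300.8, 211.6]]), ('scene', [[315.1, 229.6], [345.9, 220.7]])]
-20.0 [('top', [[287.2, 241.6], [289.0, 211.0]]), ('scene', [[308.2, 223.8], [338.7, 215.2]])]
40.0 [('top', [[304.4, 242.7], [306.0, 212.3]]), ('scene', [[318.2, 235.4], [349.1, 226.3]])]
-40.0 [('top', [[282.2, 241.6], [284.0, 211.2]]), ('scene', [[305.3, 224.3], [335.5, 215.8]])]
```

```bash
cat >> h.py <<'E'
from scipy.spatial.transform import Slerp
def cur():
    o=arm.get_obs(); q=o["eef_rot"]; return np.array(o["tcp_pos"]),Ro.from_quat([q[1],q[2],q[3],q[0]])
def Rdown(yaw_z): # tool x down, tool z at world yaw (deg)
    a=np.radians(yaw_z); x=np.array([0,0,-1.]);z=np.array([np.cos(a),np.sin(a),0]);y=np.cross(z,x)
    return Ro.from_matrix(np.c_[x,y,z])
def plan(p,R,n):
    p0,R0=cur(); S=Slerp([0,1],Ro.concatenate([R0,R])); pp,RR=p0,R0
    rows=[]
    for k in range(1,n+1):
        s=k/n; d=RR.inv().apply(p0+(np.array(p)-p0)*s-pp)*100
        # shift then turn
        w=np.degrees((RR.inv()*S(s)).as_rotvec())
        r=[round(float(x),2) for x in d]+[round(float(x),2) for x in w]
        rows.append(r); pp=pp+RR.apply(np.array(r[:3])/100); RR=RR*Ro.from_rotvec(np.radians(r[3:]))
    for i in range(0,n,12): print(rows[i:i+12])
    print("end",pp.round(4),"maxs",np.abs(np.array(rows)).max(0))
E
python3 - <<'E'
from h import *
p,R=cur(); print(R.as_matrix().round(3))
a=R.as_matrix()[:,2];print("yaw z",np.degrees(np.arctan2(a[1],a[0])))
for y in (10.7,-169.3): print(y); plan([0.5386,-0.3188,0.30],Rdown(y),32)
E
```

```text
[[-0.001 -0.961  0.277]
 [-0.002  0.277  0.961]
 [-1.     0.    -0.002]]
yaw z 73.91408807821644
10.7
[[0.33, -1.89, -2.44, 1.98, -0.0, 0.0], [0.33, -1.98, -2.38, 1.97, -0.01, 0.0], [0.32, -2.06, -2.3, 1.98, 0.0, 0.0], [0.33, -2.13, -2.24, 1.97, -0.0, 0.01], [0.33, -2.21, -2.16, 1.98, -0.01, -0.0], [0.32, -2.29, -2.08, 1.97, 0.0, -0.0], [0.33, -2.35, -2.0, 1.98, -0.0, 0.0], [0.33, -2.43, -1.92, 1.97, -0.01, 0.0], [0.32, -2.48, -1.84, 1.98, 0.0, 0.0], [0.33, -2.55, -1.74, 1.97, -0.0, 0.0], [0.33, -2.61, -1.66, 1.98, -0.01, 0.01], [0.32, -2.66, -1.57, 1.98, 0.0, -0.0]]
[[0.33, -2.72, -1.48, 1.97, -0.0, -0.0], [0.32, -2.76, -1.38, 1.98, -0.0, 0.0], [0.33, -2.81, -1.28, 1.97, -0.01, 0.0], [0.32, -2.86, -1.19, 1.98, -0.0, 0.0], [0.33, -2.89, -1.09, 1.97, -0.0, 0.01], [0.32, -2.93, -0.99, 1.98, -0.01, -0.0], [0.33, -2.96, -0.88, 1.97, -0.0, -0.0], [0.32, -2.99, -0.79, 1.98, -0.0, -0.0], [0.33, -3.02, -0.68, 1.97, -0.01, 0.0], [0.32, -3.03, -0.57, 1.98, -0.0, 0.0], [0.33, -3.06, -0.47, 1.98, -0.0, 0.0], [0.32, -3.07, -0.37, 1.97, -0.01, 0.01]]
[[0.33, -3.08, -0.26, 1.98, -0.0, -0.0], [0.32,
[... 996 characters left out ...]
3, 1.09, -2.89, -3.65, 0.0, -0.0], [0.33, 1.27, -2.82, -3.65, -0.0, -0.01], [0.32, 1.45, -2.73, -3.65, -0.0, 0.0], [0.33, 1.61, -2.63, -3.65, -0.0, -0.0], [0.32, 1.79, -2.53, -3.65, -0.01, -0.01], [0.33, 1.94, -2.4, -3.65, 0.0, 0.0], [0.33, 2.08, -2.28, -3.65, 0.0, -0.0], [0.32, 2.23, -2.14, -3.65, -0.0, -0.01]]
[[0.33, 2.37, -2.0, -3.65, -0.0, -0.0], [0.32, 2.48, -1.84, -3.65, -0.0, -0.0], [0.33, 2.59, -1.67, -3.65, -0.01, -0.01], [0.32, 2.7, -1.51, -3.65, 0.0, -0.0], [0.33, 2.79, -1.34, -3.65, 0.0, -0.01], [0.32, 2.87, -1.15, -3.65, -0.0, 0.0], [0.33, 2.93, -0.97, -3.65, -0.0, -0.0], [0.32, 2.99, -0.78, -3.65, -0.0, -0.01]]
end [ 0.5386 -0.3188  0.3   ] maxs [0.33 2.99 3.09 3.65 0.01 0.01]
```

Emit:
jog_arm([
  [0.33,-1.89,-2.44,1.98,0,0],
  [0.33,-1.98,-2.38,1.97,0,0],
  [0.32,-2.06,-2.3,1.98,0,0],
  [0.33,-2.13,-2.24,1.97,0,0],
  [0.33,-2.21,-2.16,1.98,0,0],
  [0.32,-2.29,-2.08,1.97,0,0],
  [0.33,-2.35,-2.0,1.98,0,0],
  [0.33,-2.43,-1.92,1.97,0,0],
  [0.32,-2.48,-1.84,1.98,0,0],
  [0.33,-2.55,-1.74,1.97,0,0],
  [0.33,-2.61,-1.66,1.98,0,0],
  [0.32,-2.66,-1.57,1.98,0,0],
], grip=0.6)

```text
clock: 1.1
tcp_pos: [0.3102, 0.2545, 0.3649]
eef_rot: [0.64, -0.3, 0.641, 0.3]
force: [-0.3, -0.3, -1.0]
finger_gap: 0.0513
```

Emit:
jog_arm([
  [0.33,-2.72,-1.48,1.97,0,0],
  [0.32,-2.76,-1.38,1.98,0,0],
  [0.33,-2.81,-1.28,1.97,0,0],
  [0.32,-2.86,-1.19,1.98,0,0],
  [0.33,-2.89,-1.09,1.97,0,0],
  [0.32,-2.93,-0.99,1.98,0,0],
  [0.33,-2.96,-0.88,1.97,0,0],
  [0.32,-2.99,-0.79,1.98,0,0],
  [0.33,-3.02,-0.68,1.97,0,0],
  [0.32,-3.03,-0.57,1.98,0,0],
  [0.33,-3.06,-0.47,1.98,0,0],
  [0.32,-3.07,-0.37,1.97,0,0],
])

```text
clock: 2.1
tcp_pos: [0.4474, -0.0904, 0.3259]
eef_rot: [0.688, -0.161, 0.689, 0.161]
force: [-0.0, 0.9, 1.1]
finger_gap: 0.0511
```

Emit:
jog_arm([
  [0.33,-3.08,-0.26,1.98,0,0],
  [0.32,-3.08,-0.15,1.97,0,0],
  [0.32,-3.09,-0.05,1.98,0,0],
  [0.33,-3.09,0.06,1.97,0,0],
  [0.32,-3.09,0.17,1.98,0,0],
  [0.33,-3.08,0.27,1.97,0,0],
  [0.32,-3.07,0.38,1.98,0,0],
  [0.32,-3.05,0.48,1.97,0,0],
  [0,0,0,0,0,0],
  [0,0,0,0,0,0],
])

```text
clock: 2.93
tcp_pos: [0.5386, -0.3196, 0.2994]
eef_rot: [0.704, -0.065, 0.705, 0.066]
force: [0.5, 1.5, -0.9]
finger_gap: 0.0515
```

```bash
python3 - <<'E'
from h import *
p,R=cur();print(p,R.as_matrix().round(3),arm.get_obs()["finger_gap"],arm.get_obs()["force"])
im=eyes.camera("top");cv2.imwrite("pics/top1.png",im[:,:,::-1]);im=eyes.camera("scene");cv2.imwrite("pics/scene1.png",im[:,:,::-1])
plan([0.5386,-0.3188,0.177],Rdown(10.7),12)
E
```

```text
[ 0.53858063 -0.31959876  0.29940465] [[-0.002 -0.184  0.983]
 [ 0.001  0.983  0.184]
 [-1.     0.002 -0.001]] 0.05149058683459336 [ 0.52268122  1.45646926 -0.87148017]
[[1.02, -0.01, 0.0, 0.0, -0.0, -0.01], [1.03, -0.01, 0.0, 0.0, -0.01, -0.0], [1.02, -0.0, 0.0, 0.01, -0.0, -0.01], [1.03, -0.01, 0.01, -0.0, -0.01, -0.01], [1.02, -0.01, -0.0, 0.0, -0.0, -0.0], [1.03, -0.01, -0.0, 0.0, -0.0, -0.01], [1.02, -0.01, -0.0, 0.0, -0.01, -0.0], [1.03, -0.0, -0.0, 0.01, -0.0, -0.01], [1.02, -0.01, -0.0, -0.0, -0.01, -0.01], [1.03, -0.01, 0.0, 0.0, -0.0, -0.0], [1.02, -0.01, 0.0, 0.0, -0.01, -0.01], [1.03, -0.0, 0.0, 0.01, 0.0, -0.01]]
end [ 0.5386 -0.3188  0.177 ] maxs [1.03 0.01 0.01 0.01 0.01 0.01]
```

View pics/scene1.png

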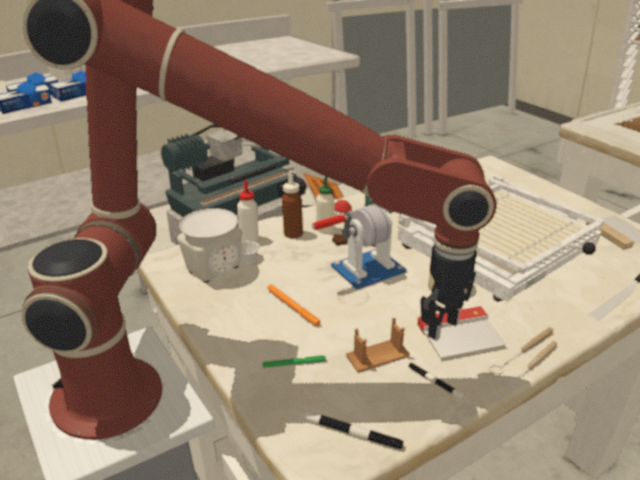

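The tool hangs above the small black marker, which lies at (435,380) in the scene picture. I'm going down to grip it.

Emit:
jog_arm([
  [1.6,0,0,0,0,0],
  [1.6,0,0,0,0,0],
  [1.6,0,0,0,0,0],
  [1.6,0,0,0,0,0],
  [1.4,0,0,0,0,0],
  [1.2,0,0,0,0,0],
  [1.0,0,0,0,0,0],
  [0.9,0,0,0,0,0],
  [0.7,0,0,0,0,0],
  [0.4,-0.08,0,0,0,0],
  [0.2,0,0,0,0,0],
  [0,0,0,0,0,0],
])

```text
clock: 4.03
tcp_pos: [0.5389, -0.3194, 0.1784]
eef_rot: [0.704, -0.066, 0.704, 0.066]
force: [-0.1, 0.4, 0.2]
finger_gap: 0.051
```

Emit:
jog_arm([
  [0,0,0,0,0,0],
  [0,0,0,0,0,0],
  [0,0,0,0,0,0],
  [0,0,0,0,0,0],
  [0,0,0,0,0,0],
  [0,0,0,0,0,0],
], grip=0)

```text
clock: 4.53
tcp_pos: [0.5392, -0.3196, 0.1795]
eef_rot: [0.704, -0.066, 0.704, 0.066]
force: [0.1, 1.0, 3.3]
finger_gap: 0.0115
```

Emit:
jog_arm([
  [0,0,0,0,0,0],
  [0,0,0,0,0,0],
  [0,0,0,0,0,0],
  [-0.5,0,0,0,0,0],
  [-1,0,0,0,0,0],
  [-1.5,0,0,0,0,0],
  [-2,0,0,0,0,0],
  [-2,0,0,0,0,0],
  [-2,0,0,0,0,0],
  [-1,0,0,0,0,0],
  [-0.5,0,0,0,0,0],
  [0,0,0,0,0,0],
])

```text
clock: 5.53
tcp_pos: [0.5391, -0.3195, 0.2856]
eef_rot: [0.705, -0.067, 0.703, 0.065]
force: [0.2, 0.3, -0.6]
finger_gap: 0.011
```

```bash
python3 - <<'E'
from h import *
im=eyes.camera("scene");cv2.imwrite("pics/scene2.png",im[:,:,::-1])
crop("pics/scene2.png","pics/s2c.png",350,250,160,120,5)
im=eyes.camera("top");cv2.imwrite("pics/top2.png",im[:,:,::-1])
crop("pics/top2.png","pics/t2c.png",370,180,100,75,8)
plan([0.4945,-0.1975,0.28],Rdown(80.9),16)
E
```

```text
[[0.02, 0.8, -0.13, -4.39, -0.0, -0.01], [0.02, 0.8, -0.07, -4.38, -0.0, -0.0], [0.01, 0.81, -0.0, -4.39, -0.0, -0.01], [0.02, 0.81, 0.05, -4.39, -0.0, -0.0], [0.02, 0.8, 0.12, -4.39, -0.0, -0.01], [0.02, 0.78, 0.18, -4.38, -0.0, -0.0], [0.01, 0.78, 0.24, -4.39, -0.0, -0.01], [0.02, 0.75, 0.29, -4.39, -0.01, -0.01], [0.02, 0.73, 0.36, -4.39, 0.0, -0.0], [0.02, 0.69, 0.4, -4.38, 0.0, -0.01], [0.01, 0.67, 0.46, -4.39, 0.0, -0.0], [0.02, 0.62, 0.51, -4.39, 0.0, -0.01]]
[[0.02, 0.59, 0.56, -4.39, 0.0, -0.0], [0.02, 0.54, 0.6, -4.38, -0.0, -0.01], [0.01, 0.5, 0.64, -4.39, -0.0, -0.0], [0.02, 0.44, 0.67, -4.39, -0.0, -0.01]]
end [ 0.4945 -0.1975  0.28  ] maxs [0.02 0.81 0.67 4.39 0.01 0.01]
```

View pics/s2c.png

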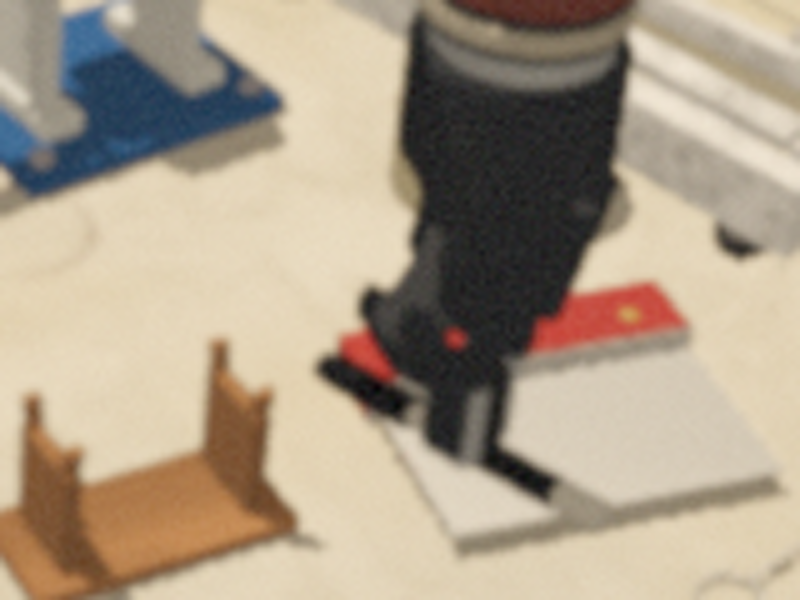

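View pics/t2c.png

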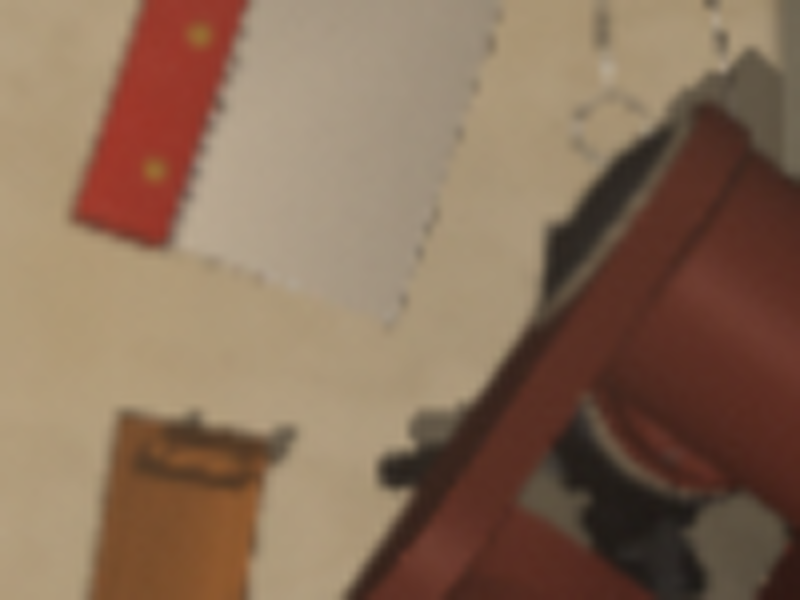

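The marker is gripped near its middle and held level; its near end is at about (415,323) in the scene view. Next I carry it over the rest.

Emit:
jog_arm([
  [0,0.8,-0.13,-4.39,0,0],
  [0,0.8,-0.07,-4.39,0,0],
  [0,0.81,0,-4.39,0,0],
  [0,0.81,0.05,-4.39,0,0],
  [0,0.8,0.12,-4.39,0,0],
  [0,0.78,0.18,-4.39,0,0],
  [0,0.78,0.24,-4.39,0,0],
  [0,0.75,0.3,-4.39,0,0],
  [0,0.73,0.36,-4.39,0,0],
  [0,0.69,0.4,-4.39,0,0],
  [0,0.67,0.46,-4.39,0,0],
  [0,0.62,0.51,-4.39,0,0],
])

```text
clock: 6.63
tcp_pos: [0.5052, -0.2274, 0.2815]
eef_rot: [0.6, -0.371, 0.602, 0.374]
force: [-0.8, -0.5, 0.1]
finger_gap: 0.0114
```

Emit:
jog_arm([
  [0,0.59,0.56,-4.39,0,0],
  [0,0.54,0.6,-4.39,0,0],
  [0,0.5,0.64,-4.39,0,0],
  [0,0.44,0.67,-4.39,0,0],
  [0.8,0,0,0,0,0],
  [0.8,0,0,0,0,0],
  [0.8,0,0,0,0,0],
  [0,0,0,0,0,0],
  [0,0,0,0,0,0],
])

```text
clock: 7.38
tcp_pos: [0.4945, -0.1978, 0.258]
eef_rot: [0.538, -0.458, 0.539, 0.46]
force: [0.0, -0.4, -0.1]
finger_gap: 0.0113
```

```bash
python3 - <<'E'
from h import *
im=eyes.camera("scene");cv2.imwrite("pics/scene3.png",im[:,:,::-1])
crop("pics/scene3.png","pics/s3c.png",320,270,120,100,6)
im=eyes.camera("top");cv2.imwrite("pics/top3.png",im[:,:,::-1])
crop("pics/top3.png","pics/t3c.png",350,205,100,75,8)
p,R=cur();print(p,np.degrees(np.arctan2(R.as_matrix()[1,2],R.as_matrix()[0,2])))
print(R.as_matrix().round(3))
plan([0.4945,-0.1975,0.24],Rdown(80.9),4)
E
```

```text
[ 0.49500605 -0.19803385  0.25945324] 80.89890582847774
[[-0.    -0.987  0.158]
 [ 0.     0.158  0.987]
 [-1.     0.     0.   ]]
[[0.49, 0.01, 0.01, -0.0, 0.0, -0.0], [0.48, 0.02, 0.01, -0.0, 0.0, -0.01], [0.49, 0.01, 0.01, -0.0, 0.0, 0.0], [0.49, 0.02, 0.01, -0.0, 0.0, -0.0]]
end [ 0.4945 -0.1975  0.24  ] maxs [0.49 0.02 0.01 0.   0.   0.01]
```

View pics/s3c.png

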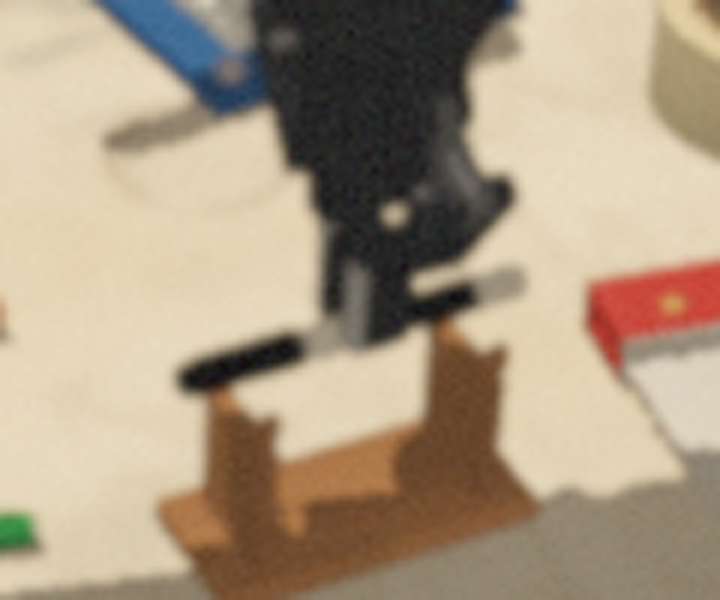

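View pics/t3c.png

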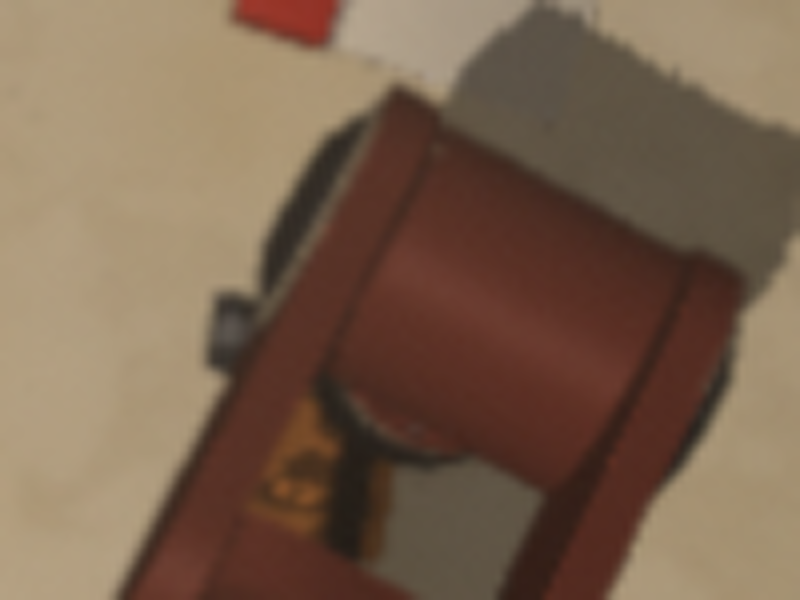

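```bash
python3 - <<'E'
from h import *
np.set_printoptions(precision=4,suppress=True)
def P(X,Y,x0,y0,s,z,n="scene"): return at_z(n,x0+(X+.5)/s-.5,y0+(Y+.5)/s-.5,z)
a=[P(183,377,320,270,6,.0875),P(522,280,320,270,6,.0875)]
print("marker",a,np.mean(a,0),np.linalg.norm(a[1]-a[0]),np.degrees(np.arctan2(*(a[1]-a[0])[1::-1])))
t=np.array([P(*q,335,310,5,.072) for q in [(107,97),(152,152),(293,42),(342,92)]])
print("tips",t,t.mean(0),np.degrees(np.arctan2(*(t[2]+t[3]-t[0]-t[1])[1::-1])))
t=np.array([P(*q,370,215,8,.072,"top") for q in [(105,413),(215,432),(140,180),(245,200)]])
print("tips top",t,t.mean(0))
E
```

```text
marker [array([ 0.4307, -0.1869,  0.0875]), array([ 0.5518, -0.2102,  0.0875])] [ 0.4912 -0.1986  0.0875] 0.1233085921227901 -10.905494746669365
tips [[ 0.4579 -0.1702  0.072 ]
 [ 0.4522 -0.2062  0.072 ]
 [ 0.5401 -0.1848  0.072 ]
 [ 0.5355 -0.2201  0.072 ]] [ 0.4964 -0.1953  0.072 ] -9.772804605015208
tips top [[ 0.4557 -0.1645  0.072 ]
 [ 0.4485 -0.2024  0.072 ]
 [ 0.536  -0.1785  0.072 ]
 [ 0.5285 -0.2149  0.072 ]] [ 0.4922 -0.1901  0.072 ]
```

Emit:
jog_arm([
  [0,-0.35,0.35,0,0,0],
  [0,0,0,0,0,0],
  [0.5,0,0,0,0,0],
  [0.5,0,0,0,0,0],
  [0.4,0,0,0,0,0],
  [0.2,0,0,0,0,0],
  [0,0,0,0,0,0],
  [0,0,0,0,0,0],
])

```text
clock: 8.15
tcp_pos: [0.4988, -0.1948, 0.2433]
eef_rot: [0.538, -0.459, 0.538, 0.459]
force: [-0.7, 1.1, 0.3]
finger_gap: 0.0115
```

```bash
python3 - <<'E'
from h import *
print(cur()[0])
im=eyes.camera("scene");cv2.imwrite("pics/scene4.png",im[:,:,::-1])
crop("pics/scene4.png","pics/s4c.png",330,280,100,75,8)
E
```

```text
[ 0.49877363 -0.194767    0.24325202]
```

View pics/s4c.png

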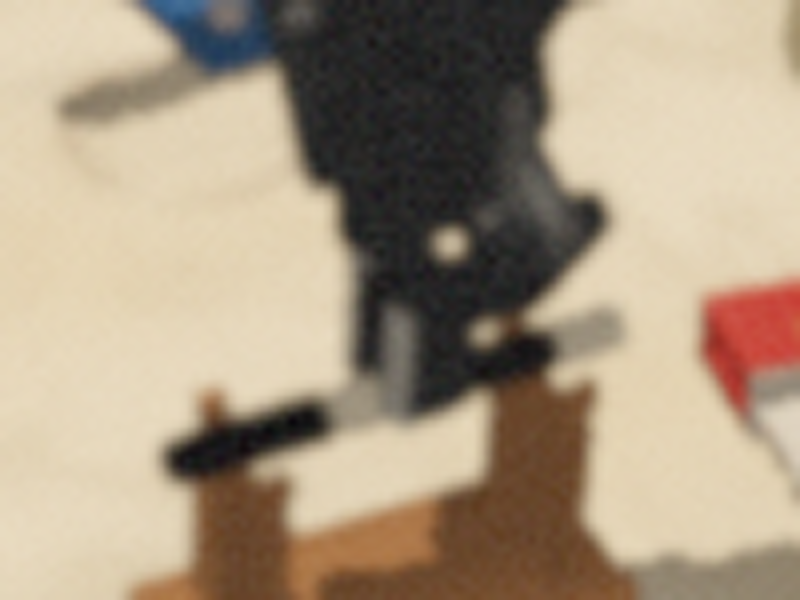

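Emit:
jog_arm([
  [0.15,0,0,0,0,0],
  [0.15,0,0,0,0,0],
  [0.1,0,0,0,0,0],
  [0,0,0,0,0,0],
  [0,0,0,0,0,0],
])

```text
clock: 8.62
tcp_pos: [0.4989, -0.1948, 0.2396]
eef_rot: [0.538, -0.459, 0.538, 0.459]
force: [-0.4, -0.3, -0.6]
finger_gap: 0.0117
```

Emit:
jog_arm([
  [0.08,0,0,0,0,0],
  [0,0,0,0,0,0],
  [0,0,0,0,0,0],
])

```text
clock: 8.87
tcp_pos: [0.499, -0.1949, 0.2395]
eef_rot: [0.538, -0.459, 0.538, 0.459]
force: [-2.4, 2.5, 5.6]
finger_gap: 0.0117
```

Emit:
jog_arm([
  [0,0,0,0,0,0],
  [0,0,0,0,0,0],
  [0,0,0,0,0,0],
  [0,0,0,0,0,0],
  [-0.5,0,0,0,0,0],
  [-1,0,0,0,0,0],
  [-2,0,0,0,0,0],
  [-2.5,0,0,0,0,0],
  [-2.5,0,0,0,0,0],
  [-2,0,0,0,0,0],
  [-1,0,0,0,0,0],
  [0,0,0,0,0,0],
], grip=0.45)

```text
clock: 9.87
tcp_pos: [0.4996, -0.1952, 0.3579]
eef_rot: [0.539, -0.461, 0.537, 0.457]
force: [-0.4, 0.1, 0.6]
finger_gap: 0.0384
```

```bash
python3 - <<'E'
from h import *
print(cur()[0])
im=eyes.camera("scene");cv2.imwrite("pics/scene5.png",im[:,:,::-1])
crop("pics/scene5.png","pics/s5c.png",330,280,100,75,8)
E
```

```text
[ 0.49964466 -0.19520907  0.35788279]
```

View pics/s5c.png

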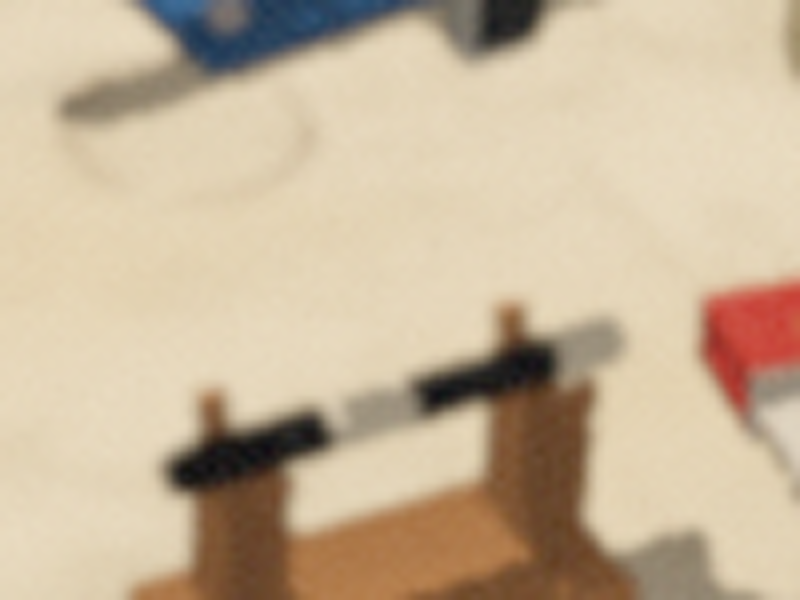

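The marker now lies in both forks, with crop tips at (210,395) and (510,310), and is roughly centred. Next is the handle.

```bash
python3 - <<'E'
from h import *
plan([0.541,0.071,0.40],Rdown(86.3),12)
E
```

```text
[[-0.37, 0.0, 2.24, -0.45, -0.01, 0.01], [-0.38, -0.01, 2.25, -0.44, -0.0, 0.02], [-0.37, -0.03, 2.24, -0.45, -0.01, 0.01], [-0.37, -0.05, 2.24, -0.45, -0.0, 0.02], [-0.37, -0.07, 2.24, -0.44, -0.01, 0.01], [-0.38, -0.08, 2.25, -0.45, -0.01, 0.02], [-0.37, -0.1, 2.24, -0.45, -0.0, 0.01], [-0.37, -0.12, 2.24, -0.44, -0.01, 0.02], [-0.37, -0.13, 2.24, -0.45, -0.01, 0.01], [-0.37, -0.16, 2.23, -0.44, -0.0, 0.01], [-0.37, -0.17, 2.24, -0.45, -0.01, 0.02], [-0.38, -0.19, 2.24, -0.45, -0.0, 0.01]]
end [0.541 0.071 0.4  ] maxs [0.38 0.19 2.25 0.45 0.01 0.02]
```

Emit:
jog_arm([
  [-0.37,0,2.24,-0.45,0,0.02],
  [-0.38,0,2.24,-0.45,0,0.02],
  [-0.37,-0.03,2.24,-0.45,0,0.02],
  [-0.37,-0.05,2.24,-0.45,0,0.01],
  [-0.37,-0.07,2.24,-0.45,0,0.01],
  [-0.38,-0.08,2.24,-0.45,0,0.02],
  [-0.37,-0.1,2.24,-0.45,0,0.01],
  [-0.37,-0.12,2.24,-0.45,0,0.01],
  [-0.37,-0.13,2.24,-0.45,0,0.01],
  [-0.37,-0.16,2.24,-0.45,0,0.01],
  [-0.37,-0.17,2.24,-0.45,0,0.01],
  [-0.38,-0.19,2.24,-0.45,0,0.01],
], grip=0.7)

```text
clock: 10.92
tcp_pos: [0.5403, 0.0722, 0.3961]
eef_rot: [0.514, -0.482, 0.517, 0.486]
force: [0.5, 0.3, -0.4]
finger_gap: 0.0597
```

Emit:
jog_arm([
  [0.8,0,0,0,0,0],
  [0.8,0,0,0,0,0],
  [0.8,0,0,0,0,0],
  [0,0,0,0,0,0],
  [0,0,0,0,0,0],
])

```text
clock: 11.33
tcp_pos: [0.5402, 0.0702, 0.3724]
eef_rot: [0.514, -0.482, 0.518, 0.485]
force: [0.7, 0.6, -0.2]
finger_gap: 0.0599
```

```bash
python3 - <<'E'
from h import *
p,R=cur();print(p,R.as_matrix().round(3),arm.get_obs()["force"])
im=eyes.camera("scene");cv2.imwrite("pics/scene6.png",im[:,:,::-1])
crop("pics/scene6.png","pics/s6c.png",280,130,140,110,5)
g=p+R.apply([.155,0,0]);print("grasp",g,proj("scene",[g,[*g[:2],.17],p+R.apply([.173,0,0.03]),p+R.apply([.173,0,-0.03])]))
E
```

```text
[0.54017502 0.07019866 0.37236689] [[-0.006 -0.998  0.065]
 [ 0.     0.065  0.998]
 [-1.     0.006 -0.   ]] [ 0.6998833   0.60999443 -0.18155179]
grasp [0.53918373 0.07022425 0.21737006] [[321.15567127 205.02893668]
 [321.16710777 224.12686702]
 [314.29683008 206.98337189]
 [328.17858814 217.97617142]]
```

View pics/s6c.png

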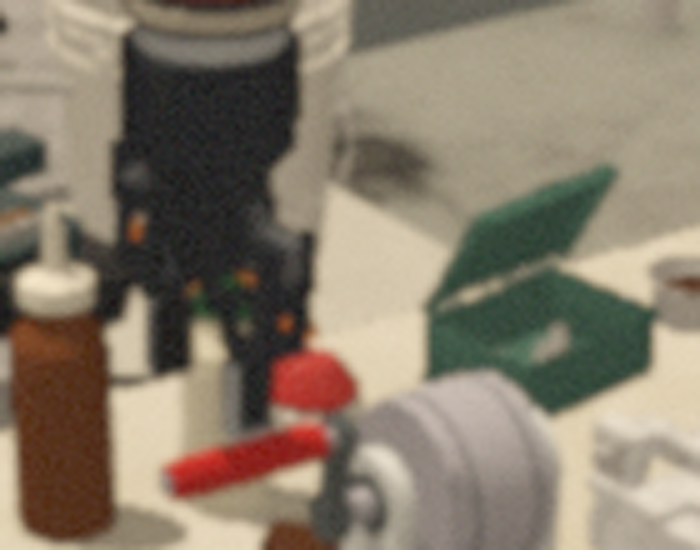

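Emit:
jog_arm([
  [0.6,0,0,0,0,0],
  [0.8,0,0,0,0,0],
  [0.8,0,0,0,0,0],
  [0.8,0,0,0,0,0],
  [0.8,0,0,0,0,0],
  [0.6,0,0,0,0,0],
  [0.3,0,0,0,0,0],
  [0,0,0,0,0,0],
  [0,0,0,0,0,0],
])

```text
clock: 12.13
tcp_pos: [0.5406, 0.0711, 0.3274]
eef_rot: [0.515, -0.483, 0.516, 0.485]
force: [-0.6, 0.5, -1.2]
finger_gap: 0.0596
```

Emit:
jog_arm([
  [0,0,0,0,0,0],
  [0,0,0,0,0,0],
  [0,0,0,0,0,0],
  [0,0,0,0,0,0],
  [0,0,0,0,0,0],
  [0,0,0,0,0,0],
  [0,0,0,0,0,0],
], grip=0)

```text
clock: 12.72
tcp_pos: [0.5407, 0.071, 0.3281]
eef_rot: [0.515, -0.483, 0.516, 0.484]
force: [-0.4, -0.4, 3.3]
finger_gap: 0.0181
```

```bash
python3 - <<'E'
from h import *
p,R=cur();print(p,R.as_matrix().round(3),arm.get_obs()["force"],R.apply([.155,0,0])+p)
im=eyes.camera("scene");cv2.imwrite("pics/scene7.png",im[:,:,::-1])
crop("pics/scene7.png","pics/s7c.png",280,130,140,110,5)
E
```

```text
[0.5406719  0.07103897 0.32814905] [[-0.002 -0.998  0.064]
 [ 0.     0.064  0.998]
 [-1.     0.002  0.   ]] [-0.36926873 -0.37294264  3.26894911] [0.54037089 0.07107551 0.17314935]
```

View pics/s7c.png

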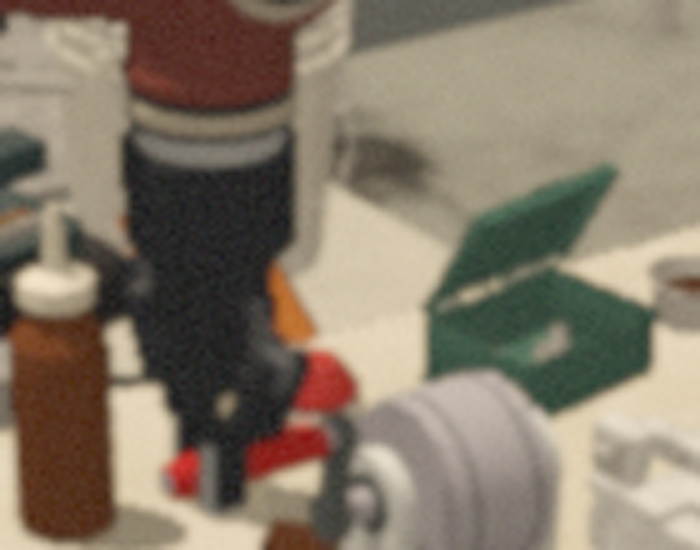

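The handle is gripped near its outer half: pads at crop (215,490), free end visible at (180,475). Next I print the round-the-circle rows.

```bash
python3 - <<'E'
import numpy as np
r=4.5; c=[0,0]
for k in range(24):
    rows=[]
    for j in range(1,4):
        t=np.radians(5*(3*k+j)); tgt=[r*(1-np.cos(t)),-r*np.sin(t)]
        d=[round(tgt[0]-c[0],2),round(tgt[1]-c[1],2)]; c=[c[0]+d[0],c[1]+d[1]]
        rows.append([float(d[0]),0,float(d[1]),0,0,0])
    print(15*(k+1),rows)
E
```

```text
15 [[0.02, 0, -0.39, 0, 0, 0], [0.05, 0, -0.39, 0, 0, 0], [0.08, 0, -0.38, 0, 0, 0]]
30 [[0.12, 0, -0.38, 0, 0, 0], [0.15, 0, -0.36, 0, 0, 0], [0.18, 0, -0.35, 0, 0, 0]]
45 [[0.21, 0, -0.33, 0, 0, 0], [0.24, 0, -0.31, 0, 0, 0], [0.27, 0, -0.29, 0, 0, 0]]
60 [[0.29, 0, -0.27, 0, 0, 0], [0.31, 0, -0.24, 0, 0, 0], [0.33, 0, -0.21, 0, 0, 0]]
75 [[0.35, 0, -0.18, 0, 0, 0], [0.36, 0, -0.15, 0, 0, 0], [0.38, 0, -0.12, 0, 0, 0]]
90 [[0.38, 0, -0.08, 0, 0, 0], [0.39, 0, -0.05, 0, 0, 0], [0.39, 0, -0.02, 0, 0, 0]]
105 [[0.39, 0, 0.02, 0, 0, 0], [0.39, 0, 0.05, 0, 0, 0], [0.38, 0, 0.08, 0, 0, 0]]
120 [[0.38, 0, 0.12, 0, 0, 0], [0.36, 0, 0.15, 0, 0, 0], [0.35, 0, 0.18, 0, 0, 0]]
135 [[0.33, 0, 0.21, 0, 0, 0], [0.31, 0, 0.24, 0, 0, 0], [0.29, 0, 0.27, 0, 0, 0]]
150 [[0.27, 0, 0.29, 0, 0, 0], [0.24, 0, 0.31, 0, 0, 0], [0.21, 0, 0.33, 0, 0, 0]]
165 [[0.18, 0, 0.35, 0, 0, 0], [0.15, 0, 0.36, 0, 0, 0], [0.12, 0, 0.38, 0, 0, 0]]
180 [[0.08, 0, 0.38, 0, 0, 0], [0.05, 0, 0.39, 0, 0, 0], [0.02, 0, 0.39, 0, 0, 0]]
195 [[-0.02, 0, 0.39, 0, 0, 0], [-0.05, 0, 0.39, 0, 0, 0], [-0.08, 0, 0.38, 0, 0, 0]]
210 [[
[... 257 characters left out ...]
[-0.35, 0, 0.18, 0, 0, 0], [-0.36, 0, 0.15, 0, 0, 0], [-0.38, 0, 0.12, 0, 0, 0]]
270 [[-0.38, 0, 0.08, 0, 0, 0], [-0.39, 0, 0.05, 0, 0, 0], [-0.39, 0, 0.02, 0, 0, 0]]
285 [[-0.39, 0, -0.02, 0, 0, 0], [-0.39, 0, -0.05, 0, 0, 0], [-0.38, 0, -0.08, 0, 0, 0]]
300 [[-0.38, 0, -0.12, 0, 0, 0], [-0.36, 0, -0.15, 0, 0, 0], [-0.35, 0, -0.18, 0, 0, 0]]
315 [[-0.33, 0, -0.21, 0, 0, 0], [-0.31, 0, -0.24, 0, 0, 0], [-0.29, 0, -0.27, 0, 0, 0]]
330 [[-0.27, 0, -0.29, 0, 0, 0], [-0.24, 0, -0.31, 0, 0, 0], [-0.21, 0, -0.33, 0, 0, 0]]
345 [[-0.18, 0, -0.35, 0, 0, 0], [-0.15, 0, -0.36, 0, 0, 0], [-0.12, 0, -0.38, 0, 0, 0]]
360 [[-0.08, 0, -0.38, 0, 0, 0], [-0.05, 0, -0.39, 0, 0, 0], [-0.02, 0, -0.39, 0, 0, 0]]
```

Emit:
jog_arm([
  [0.02,0,-0.39,0,0,0],
  [0.05,0,-0.39,0,0,0],
  [0.08,0,-0.38,0,0,0],
])

```text
clock: 13.02
tcp_pos: [0.5399, 0.0596, 0.3255]
eef_rot: [0.516, -0.483, 0.516, 0.485]
force: [3.6, 5.6, -3.3]
finger_gap: 0.0178
```

Emit:
jog_arm([
  [0.12,0,-0.38,0,0,0],
  [0.15,0,-0.36,0,0,0],
  [0.18,0,-0.35,0,0,0],
])

```text
clock: 13.27
tcp_pos: [0.5391, 0.0489, 0.3197]
eef_rot: [0.516, -0.483, 0.515, 0.485]
force: [8.2, 8.1, -8.2]
finger_gap: 0.0182
```

Emit:
jog_arm([
  [0.21,0,-0.33,0,0,0],
  [0.24,0,-0.31,0,0,0],
  [0.27,0,-0.29,0,0,0],
])

```text
clock: 13.52
tcp_pos: [0.5385, 0.0404, 0.3121]
eef_rot: [0.517, -0.482, 0.514, 0.486]
force: [9.2, 12.4, -8.3]
finger_gap: 0.0179
```

Emit:
jog_arm([
  [0.29,0,-0.27,0,0,0],
  [0.31,0,-0.24,0,0,0],
  [0.33,0,-0.21,0,0,0],
])

```text
clock: 13.77
tcp_pos: [0.5381, 0.0341, 0.303]
eef_rot: [0.518, -0.481, 0.513, 0.486]
force: [9.5, 17.2, -6.6]
finger_gap: 0.018
```

```bash
cat > fit.py <<'E'
import numpy as np
from scipy.optimize import least_squares
D=[l.split() for l in open("data.txt") if l.strip()]
D=np.array(D,float) # y z fy fz dirsign  (TCP)
y,z,fy,fz,sg=D.T
f=least_squares(lambda c:np.hypot(y-c[0],z-c[1])-.045,[.073,.28]).x
th=np.arctan2(-(y-f[0]),z-f[1])
Ft=-(fy*-np.cos(th)+fz*-np.sin(th)) # resistance to +theta motion
Fr=fy*-np.sin(th)+fz*np.cos(th)
print("centre",f,"res mm",((np.hypot(y-f[0],z-f[1])-.045)*1e3).round(1))
for a,b,c in zip(np.degrees(th)%360,Ft,Fr): print(round(a,1),round(b,1),round(c,1))
ok=sg!=0
if ok.sum()>4:
    A=np.c_[sg,np.sin(th),np.cos(th)][ok]
    s,r,_,_=np.linalg.lstsq(A,Ft[ok],rcond=None)
    # Ft = D*sg + W*sin(th+phi), phi=heavy angle offset (heavy at th+phi from top)  torque to raise: heavy at angle a=th+phi, resistance for +th = -W sin(a)
    W=np.hypot(s[1],s[2]);off=np.arctan2(-s[2],-s[1])
    print("D",s[0],"W",W,"heavy offset deg",np.degrees(off),"theta for down",np.degrees(np.pi-off)%360,"rms",np.std(Ft[ok]-A@s))
E
cat > data.txt <<'E'
0.0711 0.3274 0 0 0
0.0596 0.3255 5.6 -3.3 0
0.0489 0.3197 8.1 -8.2 1
0.0404 0.3121 12.4 -8.3 1
0.0341 0.3030 17.2 -6.6 1
E
python3 fit.py
```

```text
centre [0.07430365 0.28266702] res mm [-0.2  0.3 -0.1 -0.1  0.1]
4.1 0.0 0.0
18.9 4.2 -4.9
34.4 2.0 -11.3
49.0 1.9 -14.8
63.2 1.9 -18.3
```

Emit:
jog_arm([
  [0.35,0,-0.08,0,0,0],
  [0.36,0,-0.05,0,0,0],
  [0.38,0,-0.02,0,0,0],
])

```text
clock: 14.02
tcp_pos: [0.538, 0.0318, 0.2932]
eef_rot: [0.517, -0.482, 0.515, 0.485]
force: [4.8, 8.6, -0.7]
finger_gap: 0.0182
```

Emit:
jog_arm([
  [0.38,0,-0.08,0,0,0],
  [0.39,0,-0.05,0,0,0],
  [0.39,0,-0.02,0,0,0],
])

```text
clock: 14.27
tcp_pos: [0.538, 0.0305, 0.2823]
eef_rot: [0.517, -0.482, 0.514, 0.486]
force: [2.1, 12.3, 2.6]
finger_gap: 0.0176
```

Emit:
jog_arm([
  [0.39,0,0.02,0,0,0],
  [0.39,0,0.05,0,0,0],
  [0.38,0,0.08,0,0,0],
])

```text
clock: 14.52
tcp_pos: [0.5382, 0.0321, 0.2715]
eef_rot: [0.517, -0.482, 0.514, 0.486]
force: [0.3, 11.1, 6.8]
finger_gap: 0.0182
```

Emit:
jog_arm([
  [0.38,0,0.12,0,0,0],
  [0.36,0,0.15,0,0,0],
  [0.35,0,0.18,0,0,0],
])

```text
clock: 14.77
tcp_pos: [0.5385, 0.0364, 0.2614]
eef_rot: [0.517, -0.482, 0.515, 0.485]
force: [-2.8, 10.5, 10.5]
finger_gap: 0.0179
```

Emit:
jog_arm([
  [0.33,0,0.21,0,0,0],
  [0.31,0,0.24,0,0,0],
  [0.29,0,0.27,0,0,0],
])

```text
clock: 15.02
tcp_pos: [0.539, 0.0431, 0.2527]
eef_rot: [0.516, -0.483, 0.515, 0.485]
force: [-5.5, 6.7, 13.0]
finger_gap: 0.0179
```

Emit:
jog_arm([
  [0.27,0,0.29,0,0,0],
  [0.24,0,0.31,0,0,0],
  [0.21,0,0.33,0,0,0],
])

```text
clock: 15.27
tcp_pos: [0.5396, 0.0516, 0.2459]
eef_rot: [0.515, -0.483, 0.516, 0.484]
force: [-6.4, 2.0, 15.2]
finger_gap: 0.0182
```

```bash
cat >> data.txt <<'E'
0.0318 0.2932 8.6 -.7 1
0.0305 0.2823 12.3 2.6 1
.0321 .2715 11.1 6.8 1
.0364 .2614 10.5 10.5 1
E
python3 fit.py
```

```text
centre [0.07536639 0.28329485] res mm [-0.7  0.1  0.   0.3  0.7 -0.3 -0.1 -0.2 -0.3]
5.5 0.0 0.0
20.5 4.1 -5.1
36.0 1.7 -11.4
50.5 1.5 -14.8
64.5 1.5 -18.4
77.2 1.2 -8.5
91.3 2.3 -12.4
105.2 3.6 -12.5
119.3 4.0 -14.3
D 6.935734662958529 W 5.597581049177999 heavy offset deg 32.33868650246021 theta for down 147.6613134975398 rms 0.27043264950469326
```

Emit:
jog_arm([
  [0.14,0,0.36,0,0,0],
  [0.11,0,0.37,0,0,0],
  [0.08,0,0.39,0,0,0],
])

```text
clock: 15.52
tcp_pos: [0.5401, 0.0614, 0.2415]
eef_rot: [0.514, -0.485, 0.517, 0.483]
force: [-3.2, -8.0, 7.3]
finger_gap: 0.0181
```

Emit:
jog_arm([
  [0.08,0,0.38,0,0,0],
  [0.05,0,0.39,0,0,0],
  [0.02,0,0.39,0,0,0],
])

```text
clock: 15.77
tcp_pos: [0.5408, 0.0721, 0.239]
eef_rot: [0.513, -0.485, 0.518, 0.483]
force: [0.1, -10.3, 2.6]
finger_gap: 0.018
```

Emit:
jog_arm([
  [-0.02,0,0.39,0,0,0],
  [-0.05,0,0.39,0,0,0],
  [-0.08,0,0.38,0,0,0],
])

```text
clock: 16.02
tcp_pos: [0.5413, 0.0831, 0.2391]
eef_rot: [0.513, -0.485, 0.518, 0.482]
force: [5.3, -12.5, -5.1]
finger_gap: 0.0181
```

Emit:
jog_arm([
  [-0.12,0,0.38,0,0,0],
  [-0.15,0,0.36,0,0,0],
  [-0.18,0,0.35,0,0,0],
])

```text
clock: 16.27
tcp_pos: [0.5419, 0.0941, 0.2419]
eef_rot: [0.514, -0.485, 0.518, 0.482]
force: [10.6, -10.0, -14.2]
finger_gap: 0.0178
```

Emit:
jog_arm([
  [-0.21,0,0.33,0,0,0],
  [-0.24,0,0.31,0,0,0],
  [-0.27,0,0.29,0,0,0],
])

```text
clock: 16.52
tcp_pos: [0.5424, 0.104, 0.2478]
eef_rot: [0.514, -0.485, 0.517, 0.483]
force: [14.5, -4.5, -22.0]
finger_gap: 0.018
```

Emit:
jog_arm([
  [-0.29,0,0.27,0,0,0],
  [-0.31,0,0.24,0,0,0],
  [-0.33,0,0.21,0,0,0],
])

```text
clock: 16.77
tcp_pos: [0.5428, 0.1122, 0.2565]
eef_rot: [0.515, -0.484, 0.516, 0.483]
force: [15.0, 1.4, -22.4]
finger_gap: 0.0177
```

```bash
cat >> data.txt <<'E'
.0431 .2527 6.7 13.0 1
.0516 .2459 2.0 15.2 1
.0614 .2415 -8 7.3 1
.0721 .2390 -10.3 2.6 1
.0831 .2391 -12.5 -5.1 1
.0941 .2419 -10 -14.2 1
.1040 .2478 -4.5 -22 1
.1122 .2565 1.4 -22.4 1
E
python3 fit.py
```

```text
centre [0.07567304 0.2834878 ] res mm [-0.9 -0.   0.   0.4  0.9 -0.1  0.2  0.2  0.1 -0.2 -0.4 -0.7 -0.4  0.
  0.5  0.6  0.4]
5.9 0.0 0.0
20.9 4.1 -5.1
36.5 1.6 -11.4
51.0 1.4 -14.9
64.9 1.3 -18.4
77.5 1.2 -8.5
91.5 2.3 -12.4
105.4 3.6 -12.5
119.4 4.0 -14.3
133.4 4.8 -13.8
147.4 6.5 -13.9
161.2 9.9 -4.3
175.4 10.5 -1.8
189.5 13.2 3.0
203.9 14.9 8.9
218.4 17.2 14.4
233.5 17.2 14.4
D 9.289702025292135 W 8.22904092570269 heavy offset deg 19.45920912060343 theta for down 160.54079087939655 rms 0.618399750295097
```

Emit:
jog_arm([
  [-0.32,0,0.22,0,0,0],
  [-0.33,0,0.19,0,0,0],
  [-0.35,0,0.16,0,0,0],
])

```text
clock: 17.02
tcp_pos: [0.5433, 0.1182, 0.267]
eef_rot: [0.515, -0.484, 0.516, 0.484]
force: [12.7, 2.0, -18.6]
finger_gap: 0.0179
```

Emit:
jog_arm([
  [-0.38,0,0.08,0,0,0],
  [-0.39,0,0.05,0,0,0],
  [-0.39,0,0.02,0,0,0],
])

```text
clock: 17.27
tcp_pos: [0.5435, 0.1206, 0.279]
eef_rot: [0.516, -0.483, 0.515, 0.485]
force: [11.9, 7.4, -16.9]
finger_gap: 0.0178
```

Emit:
jog_arm([
  [-0.39,0,-0.02,0,0,0],
  [-0.39,0,-0.05,0,0,0],
  [-0.38,0,-0.08,0,0,0],
])

```text
clock: 17.52
tcp_pos: [0.5435, 0.1198, 0.2913]
eef_rot: [0.517, -0.482, 0.515, 0.485]
force: [11.0, 11.4, -13.2]
finger_gap: 0.0178
```

Emit:
jog_arm([
  [-0.38,0,-0.12,0,0,0],
  [-0.36,0,-0.15,0,0,0],
  [-0.35,0,-0.18,0,0,0],
])

```text
clock: 17.77
tcp_pos: [0.5433, 0.1158, 0.3032]
eef_rot: [0.517, -0.482, 0.514, 0.486]
force: [8.4, 13.0, -8.6]
finger_gap: 0.0176
```

Emit:
jog_arm([
  [-0.33,0,-0.21,0,0,0],
  [-0.31,0,-0.24,0,0,0],
  [-0.29,0,-0.27,0,0,0],
])

```text
clock: 18.02
tcp_pos: [0.5429, 0.1088, 0.3135]
eef_rot: [0.517, -0.482, 0.514, 0.486]
force: [5.8, 13.5, -3.1]
finger_gap: 0.0179
```

Emit:
jog_arm([
  [-0.27,0,-0.29,0,0,0],
  [-0.24,0,-0.31,0,0,0],
  [-0.21,0,-0.33,0,0,0],
])

```text
clock: 18.27
tcp_pos: [0.5424, 0.0994, 0.3216]
eef_rot: [0.517, -0.482, 0.514, 0.486]
force: [2.6, 12.2, 0.2]
finger_gap: 0.0178
```

Emit:
jog_arm([
  [-0.18,0,-0.35,0,0,0],
  [-0.15,0,-0.36,0,0,0],
  [-0.12,0,-0.38,0,0,0],
])

```text
clock: 18.52
tcp_pos: [0.5417, 0.0881, 0.3268]
eef_rot: [0.516, -0.482, 0.515, 0.486]
force: [0.5, 9.0, 3.8]
finger_gap: 0.0181
```

Emit:
jog_arm([
  [-0.08,0,-0.38,0,0,0],
  [-0.05,0,-0.39,0,0,0],
  [-0.02,0,-0.39,0,0,0],
])

```text
clock: 18.77
tcp_pos: [0.541, 0.0759, 0.3286]
eef_rot: [0.516, -0.483, 0.515, 0.485]
force: [-0.6, 5.9, 5.0]
finger_gap: 0.0183
```

Emit:
jog_arm([
  [0.02,0,-0.39,0,0,0],
  [0.05,0,-0.39,0,0,0],
  [0.08,0,-0.38,0,0,0],
])

```text
clock: 19.02
tcp_pos: [0.5402, 0.0636, 0.3266]
eef_rot: [0.515, -0.483, 0.516, 0.484]
force: [0.7, 3.0, 3.1]
finger_gap: 0.018
```

Emit:
jog_arm([
  [0.12,0,-0.38,0,0,0],
  [0.15,0,-0.36,0,0,0],
  [0.18,0,-0.35,0,0,0],
])

```text
clock: 19.27
tcp_pos: [0.5394, 0.0525, 0.3215]
eef_rot: [0.515, -0.483, 0.516, 0.484]
force: [1.4, 3.0, 0.8]
finger_gap: 0.0181
```

```bash
cat >> data.txt <<'E'
.1182 .2670 2 -18.6 1
.1206 .2790 7.4 -16.9 1
.1198 .2913 11.4 -13.2 1
.1158 .3032 13 -8.6 1
.1088 .3135 13.5 -3.1 1
.0994 .3216 12.2 .2 1
E
python3 fit.py
```

```text
centre [0.07567095 0.28342438] res mm [-0.8  0.   0.1  0.5  0.9 -0.1  0.2  0.2  0.  -0.2 -0.4 -0.7 -0.4 -0.1
  0.4  0.5  0.4  0.6  0.1 -0.2 -0.3 -0.3 -0.1]
5.9 0.0 0.0
20.9 4.1 -5.1
36.4 1.6 -11.4
50.9 1.4 -14.9
64.8 1.4 -18.4
77.4 1.2 -8.5
91.4 2.3 -12.4
105.3 3.6 -12.5
119.3 4.0 -14.3
133.3 4.9 -13.8
147.3 6.5 -13.9
161.2 9.9 -4.3
175.4 10.5 -1.8
189.5 13.2 3.0
203.9 14.9 8.9
218.5 17.2 14.4
233.6 17.2 14.4
248.9 16.6 8.6
264.4 16.1 9.0
280.1 15.0 8.9
296.2 13.5 7.9
312.2 11.4 7.9
328.1 10.3 6.6
D 8.82896012164559 W 7.8588725117239635 heavy offset deg 24.07228927017311 theta for down 155.92771072982688 rms 0.6164799529066324
```

```bash
cat >> data.txt <<'E'
.0881 .3268 9 3.8 1
.0759 .3286 5.9 5 1
.0636 .3266 3 3.1 1
.0525 .3215 3 .8 1
E
python3 fit.py | tail -5; sed -n '3,$p' data.txt >/dev/null
python3 - <<'E'
from h import *
p,R=cur();print(p,R.as_matrix().round(3),arm.get_obs()["force"])
# rows from 33 deg to 160 (theta ) about centre
E
```

```text
344.0 7.6 6.1
359.7 5.9 5.0
15.6 3.7 2.2
31.3 3.0 -0.9
D 8.857565822830237 W 7.8199156127393 heavy offset deg 23.8597479149469 theta for down 156.1402520850531 rms 0.5768662290994294
[0.53944871 0.05248001 0.32146052] [[-0.002 -0.998  0.064]
 [-0.     0.064  0.998]
 [-1.     0.002 -0.   ]] [1.38418529 3.04729323 0.84139501]
```

Fit over one full turn: the heavy side is down at θ ≈ 156°. I'll go past that, come back for an opposite-direction check, then settle.

Emit:
jog_arm([
  [0.21,0,-0.33,0,0,0],
  [0.24,0,-0.31,0,0,0],
  [0.27,0,-0.29,0,0,0],
  [0.29,0,-0.27,0,0,0],
  [0.31,0,-0.24,0,0,0],
  [0.33,0,-0.21,0,0,0],
])

```text
clock: 19.77
tcp_pos: [0.5384, 0.0366, 0.3047]
eef_rot: [0.516, -0.483, 0.516, 0.485]
force: [6.1, 4.6, -1.0]
finger_gap: 0.0183
```

Emit:
jog_arm([
  [0.35,0,-0.18,0,0,0],
  [0.36,0,-0.15,0,0,0],
  [0.38,0,-0.12,0,0,0],
  [0.38,0,-0.08,0,0,0],
  [0.39,0,-0.05,0,0,0],
  [0.39,0,-0.02,0,0,0],
])

```text
clock: 20.27
tcp_pos: [0.5381, 0.0312, 0.2827]
eef_rot: [0.516, -0.483, 0.515, 0.485]
force: [3.6, 7.1, 1.8]
finger_gap: 0.0184
```

Emit:
jog_arm([
  [0.39,0,0.02,0,0,0],
  [0.39,0,0.05,0,0,0],
  [0.38,0,0.08,0,0,0],
  [0.38,0,0.12,0,0,0],
  [0.36,0,0.15,0,0,0],
  [0.35,0,0.18,0,0,0],
])

```text
clock: 20.77
tcp_pos: [0.5385, 0.0372, 0.2613]
eef_rot: [0.516, -0.483, 0.516, 0.485]
force: [0.5, 5.6, 8.9]
finger_gap: 0.0182
```

Emit:
jog_arm([
  [0.33,0,0.21,0,0,0],
  [0.31,0,0.24,0,0,0],
  [0.29,0,0.27,0,0,0],
  [0.27,0,0.29,0,0,0],
  [0.24,0,0.31,0,0,0],
  [0.21,0,0.33,0,0,0],
])

```text
clock: 21.27
tcp_pos: [0.5396, 0.0527, 0.2456]
eef_rot: [0.515, -0.484, 0.517, 0.484]
force: [-2.7, -1.1, 12.0]
finger_gap: 0.0181
```

Emit:
jog_arm([
  [0.18,0,0.35,0,0,0],
  [0.15,0,0.36,0,0,0],
  [0.12,0,0.38,0,0,0],
  [0.08,0,0.38,0,0,0],
  [0.05,0,0.39,0,0,0],
  [0.02,0,0.39,0,0,0],
])

```text
clock: 21.77
tcp_pos: [0.541, 0.0736, 0.2387]
eef_rot: [0.513, -0.485, 0.518, 0.483]
force: [-0.8, -10.4, 6.6]
finger_gap: 0.0181
```

Emit:
jog_arm([
  [-0.02,0,0.39,0,0,0],
  [-0.05,0,0.39,0,0,0],
  [-0.08,0,0.38,0,0,0],
])

```text
clock: 22.02
tcp_pos: [0.5416, 0.0845, 0.2391]
eef_rot: [0.513, -0.485, 0.519, 0.482]
force: [2.4, -12.1, -0.6]
finger_gap: 0.018
```

Emit:
jog_arm([
  [0.08,0,-0.38,0,0,0],
  [0.05,0,-0.39,0,0,0],
  [0.02,0,-0.39,0,0,0],
  [-0.02,0,-0.39,0,0,0],
  [-0.05,0,-0.39,0,0,0],
  [-0.08,0,-0.38,0,0,0],
])

```text
clock: 22.52
tcp_pos: [0.5402, 0.0646, 0.24]
eef_rot: [0.516, -0.483, 0.515, 0.485]
force: [2.3, 8.3, 4.5]
finger_gap: 0.0183
```

Emit:
jog_arm([
  [-0.12,0,-0.38,0,0,0],
  [-0.15,0,-0.36,0,0,0],
  [-0.18,0,-0.35,0,0,0],
])

```text
clock: 22.77
tcp_pos: [0.5394, 0.0541, 0.2441]
eef_rot: [0.517, -0.482, 0.515, 0.485]
force: [5.3, 11.3, 1.5]
finger_gap: 0.0178
```

Emit:
jog_arm([
  [-0.21,0,-0.33,0,0,0],
  [-0.24,0,-0.31,0,0,0],
  [-0.27,0,-0.29,0,0,0],
])

```text
clock: 23.02
tcp_pos: [0.5387, 0.0451, 0.2506]
eef_rot: [0.517, -0.482, 0.514, 0.485]
force: [7.2, 11.9, -3.2]
finger_gap: 0.0178
```

Emit:
jog_arm([
  [-0.29,0,-0.27,0,0,0],
  [-0.31,0,-0.24,0,0,0],
  [-0.33,0,-0.21,0,0,0],
])

```text
clock: 23.27
tcp_pos: [0.5382, 0.0379, 0.2592]
eef_rot: [0.517, -0.482, 0.514, 0.485]
force: [10.3, 12.2, -7.4]
finger_gap: 0.0181
```

```bash
cat >> data.txt <<'E'
.0366 .3047 4.6 -1 1
.0312 .2827 7.1 1.8 1
.0372 .2613 5.6 8.9 1
.0527 .2456 -1.1 12 1
.0736 .2387 -10.4 6.6 1
.0845 .2391 -12.1 -.6 1
E
python3 fit.py|tail -7
```

```text
61.6 1.3 -4.5
91.0 1.7 -7.1
119.8 4.9 -9.3
148.6 7.2 -9.7
177.2 10.7 -6.1
191.1 12.0 -1.7
D 8.798447711819161 W 7.705270282681632 heavy offset deg 22.984822067035097 theta for down 157.0151779329649 rms 0.5993248907600326
```

```bash
cat >> data.txt <<'E'
.0646 .2400 8.3 4.5 -1
.0541 .2441 11.3 1.5 -1
.0451 .2506 11.9 -3.2 -1
.0379 .2592 12.2 -7.4 -1
E
python3 fit.py|tail -5; python3 fit.py | head -1
```

```text
165.5 -6.9 -6.4
151.1 -9.2 -6.8
136.9 -10.9 -5.8
122.6 -12.8 -6.3
D 8.73494899147481 W 7.681823707655522 heavy offset deg 23.76035908660397 theta for down 156.23964091339602 rms 0.5786713408517853
centre [0.07582083 0.28346511] res mm [-0.8  0.1  0.1  0.5  1.1  0.1  0.3  0.3  0.2 -0.1 -0.3 -0.6 -0.4 -0.
```

Emit:
jog_arm([
  [0.33,0,0.21,0,0,0],
  [0.31,0,0.24,0,0,0],
  [0.29,0,0.27,0,0,0],
  [0.27,0,0.29,0,0,0],
  [0.24,0,0.31,0,0,0],
  [0.21,0,0.33,0,0,0],
  [0.12,0,0.22,0,0,0],
  [0.11,0,0.23,0,0,0],
  [0,0,0,0,0,0],
  [0,0,0,0,0,0],
  [0,0,0,0,0,0],
  [0,0,0,0,0,0],
])

```text
clock: 24.27
tcp_pos: [0.5399, 0.057, 0.2431]
eef_rot: [0.515, -0.484, 0.516, 0.484]
force: [-1.3, -0.6, 10.3]
finger_gap: 0.018
```

```bash
python3 - <<'E'
from h import *
o=arm.get_obs();p=o["tcp_pos"];print(p,o["force"],o["joint_vel"].round(4),np.degrees(np.arctan2(-(p[1]-.0758),p[2]-.2835))%360)
im=eyes.camera("scene");cv2.imwrite("pics/scene8.png",im[:,:,::-1])
E
```

```text
[0.53985279 0.0570025  0.24306925] [-1.25476685 -0.59099303 10.33064627] [ 0.0004 -0.0002 -0.0002  0.0011 -0.001   0.0005] 155.06483320814226
```

View pics/scene8.png

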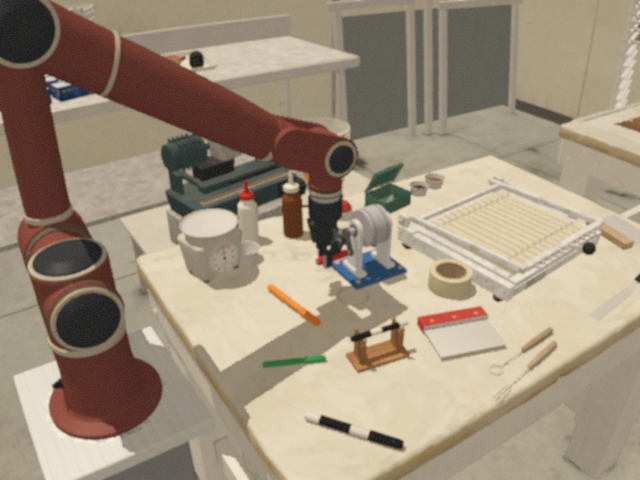

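At θ ≈ 155° the rotor is held still. The marker lies on the rest at (375,332) in the scene picture, and the bottles at (248,215), (292,210) and (325,205) are where they were. Handing in.

```bash
python3 -c "
from cell import arm
print(arm.job_done())"
```

```text
the job is handed in; nothing more can be done
None
```

I laid the small black marker across both forks of the rest. I then turned the rotor by its red handle until the heavy side pointed down, and handed in while still gripping it.

- **Finding the heavy side:** I turned the rotor about one and a half times clockwise and made a short pass back. The combined fit gave a drag of about 8.7 N and a weight effect of about 7.7 N. It puts the heavy side straight down at a rotor angle of about 156°. On its own, the pass back put it at about 154°.
- **Final position:** The rotor is held at about 155°, at rest, with the fingers still closed on the handle (18 mm measured opening).
- **Time:** About 24 s of the 72 s were used.
- **Last picture:** The marker lies in both forks, and the three bottles stand where they were. I did not check the steel cup separately in the pictures; the arm never went near that part of the table.
- **Forces while turning:** My turning circle was up to about 2–3 mm off the rotor's true axis, so there were side forces on the handle. The largest total wrist force I read was about 27 N. The readings scattered by about 0.6 N around the fit.

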